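# Clear and zero the jeweller's rolling mill

## Robot

A 7-joint arm with a two-finger parallel gripper is mounted at the origin on the work surface. World frame = base frame: x ahead of the robot, y to its left, z up, the work surface at z = 0. Lengths are in m, angles in degrees, forces in N, time in s.
With the tool pointing down it reaches from about 0.4 to 0.9 m from the base axis. Payload 5.5 kg.
Tool frame: the origin (TCP) lies midway between the tips of the shut fingers; the grasp point (between the pads) lies 19 mm behind it; z points along the fingers, y is the line along which they close (so a half turn about z gives the same grasp; the last joint's range is limited). The gripper opens to 85 mm and grips with 20 to 120 N. Pads are 22 mm wide; open, the fingers measure 114 mm over their backs; the gripper's body (76 mm by 85 mm) begins 54 mm behind the grasp point. The pads swing forward as they close: fully open they stand 13 mm farther back than shut.
Start: joints at [82.059, 28.699, -24.465, 88.831, 12.651, 65.22, -12.049], TCP at [0.254, -0.598, 0.231] pointing down, gripper open.
Joint ranges: [-164.97, 164.97], [-17.58, 116.51], [-87.97, 89.64], [11.32, 138.91], [-80.73, 260.73], [10.89, 115.49], [-147.41, 147.41]. Speed limits (degrees/s): [147.25, 147.25, 180, 180, 180, 180, 180].

## Interface

Orientations are given as [roll, pitch, yaw] about the fixed x, y, z axes, in that order (R = Rz(yaw) Ry(pitch) Rx(roll)).
In Python, from rig import env, eyes, monitor gives the robot as it stands (env), with the cameras (eyes) and the readings (monitor).
- The arm moves only by the shell command python3 inch.py FILE [FORCE], which reads ROWS from the file FILE. ROWS is 1 to 10 rows, one to a line, with the numbers parted by commas; each row has 5 numbers: the opening from 0.0 (shut) to 1.0 (fully open), then dx, dy, dz in fractions of the full range, 1 being 1 m, then a turn about the tool's z in parts of the range, where 1.0 means 180 degrees; each row is the pose to reach, as a shift and turn from the pose commanded when the command began, along the tool's axes at that moment; what a row does not reach only later rows make up. A row lasts 1/10 s, in which the tool goes at most 0.05 m and 8.59 degrees, less where a joint would pass 70% of its speed; a pose out of reach is approached as far as the arm can. The fingers move at their own pace and stop on an object; FORCE is the grip in N (left out, the last holds). Time passes only in rows, so rows that do not move let the fingers close. It prints the time, the measured TCP pose, the force, the opening and the grip force at its end. A shift or turn number past 1, either way, is cut back to 1. Input that does not fit is refused with a message, and nothing moves.
- monitor.sense(): the state, without advancing time (a new reading comes with each control period).
- eyes.get_image(name): name is "side" or "top"; returns a dict with "pixels" (420x560x3 uint8, blue, green, red), "intrinsics" (3x3 intrinsics, pixels), "R" (3x3) and "t" (3): a world point X has camera coordinates R X + t. Camera axes: x right, y down, z forward; pixel columns grow to the right and rows downward; lengths in m; the calibration is good to about 2 mm. A picture is of the moment at which its call begins. There is no depth.
- env.job_done(): hands the job in; it is judged then, once.
The state is a dict: "clock": time; "q": joint angles; "joint_velocities": joint speeds; "joint_torque": joint torques, N m; "ee_pos": TCP position; "orientation": TCP orientation; "ft_force": force on the tool from outside, world axes, zero at the start; "ft_torque": the same for the moment, N m; "grip_width": opening from 0.0 (shut) to 1.0 (fully open); "gripper_force": force on a finger pad.
Only numpy, scipy, OpenCV 4.12 (cv2) and the standard library are available. Lean on these libraries where they do the work, as an engineer would, in place of code of your own. Each camera call takes 0.05 s, during which the arm holds its last target. There are 200 camera calls.

## Task

A brass strip has been left lying in the open rolls of the small rolling mill: take it out and lay it flat in the empty wooden tray. Then reset the mill for thin sheet: by its upright crank handle, wind the handwheel on top clockwise (down), some one and a half to two turns, until the rolls meet and you feel the stop, then back it off a quarter turn and let go. Leave the other things on the bench where they are.

Things in the scene. Friction and masses are not known exactly. Their poses are not given: they have to be found in the camera images.
- mill: grey rolling mill bolted to the bench, 200 mm tall under its handwheel. Origin on the bench under the handwheel's axis; z up, y along the two horizontal rolls, -x to the feed side, where the strip sticks out. Housings and yoke reach 60 mm along x and 76 mm along y either way. The gear motor, a box 183 mm tall with its switch, stands beside it from y = -76 to -176 mm, x within 55 mm.
- nip (a point): fixed point of the mill between the rolls, on the handwheel's axis: top of the lower roll and level of the feed plate, 90 mm over the bench. Rolls are 48 mm in diameter, 80 mm long. The feed plate, 74 mm wide, reaches 90 mm from here along the mill's -x, the delivery plate 62 mm along +x. Axes as mill.
- strip: loose brass strip, 160 x 20 x 4 mm, 0.11 kg; origin at the centre of its underside, x along its length, z up. It starts flat on the feed plate, underside at 90 mm, +x end about 8 mm past the middle of the rolls, with 1.6 to 4 mm to spare under the top roll; some 60 mm of its -x end overhangs the plate. Drawn towards -x, after 40 mm it is clear of the rolls, after 75 mm of the handwheel above.
- tray: open wooden tray, fixed to the bench, 230 x 120 x 26 mm outside, walls 6 mm, grey-lined floor 6 mm above the bench. Origin at the centre of its underside, x along its length, z up. Empty at the start.
- wheel_axis (a point): fixed point of the mill on the handwheel's vertical axis, 245 mm over the bench, level with the middle of the crank handle. Axes as mill.
- crank_grip (a point): centre of the upright crank handle on the handwheel's rim, 46 mm from the wheel's axis: black, round, 18 to 20 mm thick, 48 mm tall (220 to 268 mm over the bench, this point 245 mm). It spins freely on its own pin, so a hand of fixed direction can lead it round. The wheel below is 104 mm across, rim top at 218 mm with a small boss under the handle, hub top at 219 mm.
- handwheel (a joint): turn of the handwheel in rad, grows anticlockwise seen from above (opening the rolls, 4 mm a turn); 0 is the hard stop where the rolls meet. It starts at 9.1 to 12.9 rad (1.45 to 2.05 turns open). It turns stiffly, 3 to 5 N at the handle, and stays where it is left.
- hammer: bystander: hammer, 250 mm long, wooden handle, lying on the bench beyond the tray; origin at its middle, on the bench, x along the handle towards the head.
- oil: bystander: white oil bottle, 48 mm in diameter, 125 mm tall, standing; origin at the centre of its base.
- pliers: bystander: pliers lying on the bench, 139 mm long, 64 mm across the handles, 12 mm high; origin near the pivot, x towards the jaws.
- clipbox: bystander: open clear plastic box, 162 x 105 x 60 mm; origin at the centre of its underside, x along its length.

How it is judged (in metres and radians):
On the way, in this order (a step that is already met when the one before it is completed fails the run):
1. the strip lies flat on the floor of the tray and has been let go (x of strip in the frame of tray between -0.06 and 0.06 m and y of strip in the frame of tray between -0.055 and 0.055 m and z of strip in the frame of tray below 0.012 m and angle between strip's own z axis and vertical below 0.1 rad and linear speed of strip below 0.03 m/s and contact force between the fingers and strip below 0.2 N), for 0.2 s.
2. the handwheel has been wound down to its stop (within 0.1 rad) (value of joint handwheel below 0.1 rad), for 0.1 s.
At the end, for the whole second after the job is handed in: The handwheel stands still a quarter turn (90 degrees, within 20 degrees) open from its stop, and the strip lies flat on the floor of the tray (within 0.1 rad of level) (value of joint handwheel between 1.22 and 1.92 rad and x of strip in the frame of tray between -0.06 and 0.06 m and y of strip in the frame of tray between -0.055 and 0.055 m and z of strip in the frame of tray below 0.012 m and angle between strip's own z axis and vertical below 0.1 rad and velocity of joint handwheel between -0.05 and 0.05 rad/s and linear speed of strip below 0.03 m/s); the robot touches nothing.
It fails at once if a bystander (hammer, oil bottle, pliers or clear box) is moved by more than 20 mm (distance of any of hammer, oil, pliers, clipbox from where it was at the start of the episode above 0.02 m).
It also fails if it takes over 72 s, if anything falls off the work surface, if the arm or the gripper's body presses on something with over 40 N, if the wrist force passes 120 N, or if a joint passes its speed limit or range.

## Working session

There is one attempt and no reset: what is moved stays moved. The work goes in short steps, Python scripts to look and compute and a shell command to move; the robot and the scene stay as the last step left them, time stands still between calls to the robot, and variables do not carry over. Pictures are saved under pics/ and viewed, at most 10 in all, crops included, and the job is handed in when it is done.

```bash
ls; mkdir -p pics
python3 - <<'E'
from rig import env, eyes, monitor
import cv2,pickle
for n in("side","top"):
    d=eyes.get_image(n); cv2.imwrite(f"pics/{n}0.png",d["pixels"]); pickle.dump(d,open(n+".pkl","wb")); print(n,d["intrinsics"],d["R"],d["t"])
print(monitor.sense())
E
```

```text
inch.py
pics
rig.py
side [[384.67321771   0.         279.74326405]
 [  0.         384.67321771 216.50872688]
 [  0.           0.           1.        ]] [[ 0.99762033 -0.06859145  0.00699186]
 [-0.03574144 -0.6012109  -0.79829067]
 [ 0.0589595   0.79614111 -0.60223178]] [-0.5713007   0.17353025  0.88235283]
top [[491.07319856   0.         277.08153119]
 [  0.         491.07319856 213.44125196]
 [  0.           0.           1.        ]] [[-1.25410433e-03 -9.99670019e-01  2.56569879e-02]
 [-9.96866502e-01 -7.79511404e-04 -7.90984814e-02]
 [ 7.90923803e-02 -2.56757895e-02 -9.96536577e-01]] [0.04220213 0.6148637  1.2057465 ]
{'clock': 0.1, 'q': array([ 82.05862036,  28.75003279, -24.45289291,  88.88805596,
        12.65274828,  65.2194633 , -12.05129948]), 'joint_velocities': array([ 0.07733276, -0.17377195,  0.03426347, -0.12577729, -0.00736173,
       -0.12189605, -0.05155014]), 'joint_torque': array([-1.09349907e-02, -5.70805943e+01, -5.83859324e+00, -2.81751162e+01,
        1.04452387e-02,  5.49297591e-03,  5.65225844e-05]), 'ee_pos': array([ 0.25389026, -0.59765961,  0.23032477]), 'orientation': array([-1.79896036e+02, -1.43878766e-03,  2.30224653e+01]), 'ft_force': array([-0.54530481,  0.10403263, -0.33195503]), 'ft_torque': array([-0.00379801, -0.00195586,  0.03894603]), 'gripper_force': 0.0, 'grip_width': 1.0004300393186856}
```

View pics/top0.png

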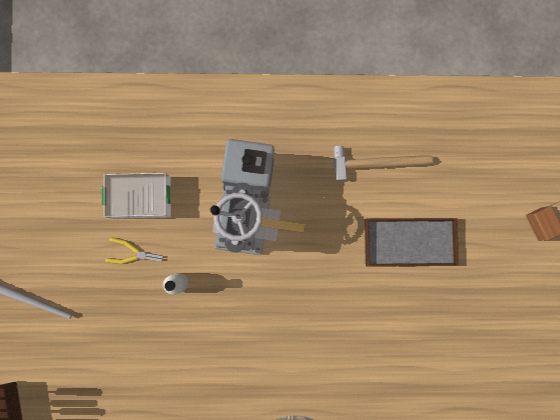

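View pics/side0.png

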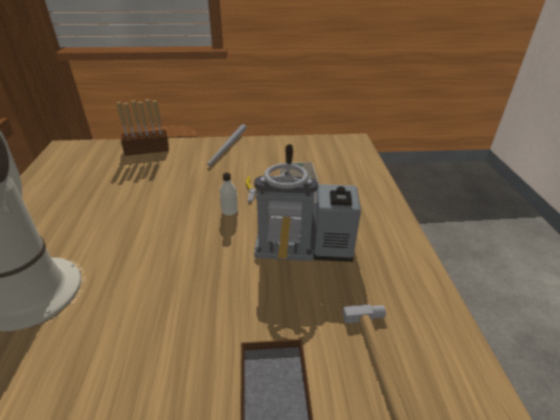

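The top view shows the mill with its wheel at about (238,217), the crank knob at (215,210), the strip end at (303,228) and the tray at (411,242). Next I'll enlarge the mill and the tray.

Run:
```python
import cv2
t=cv2.imread("pics/top0.png");s=cv2.imread("pics/side0.png")
cv2.imwrite("pics/topc.png",cv2.resize(t[130:270,200:340],None,fx=4.2,fy=4.2,interpolation=cv2.INTER_CUBIC))
cv2.imwrite("pics/tray.png",cv2.resize(t[200:280,355:470],None,fx=5,fy=5,interpolation=cv2.INTER_CUBIC))
```

```text
(no output)
```

View pics/topc.png

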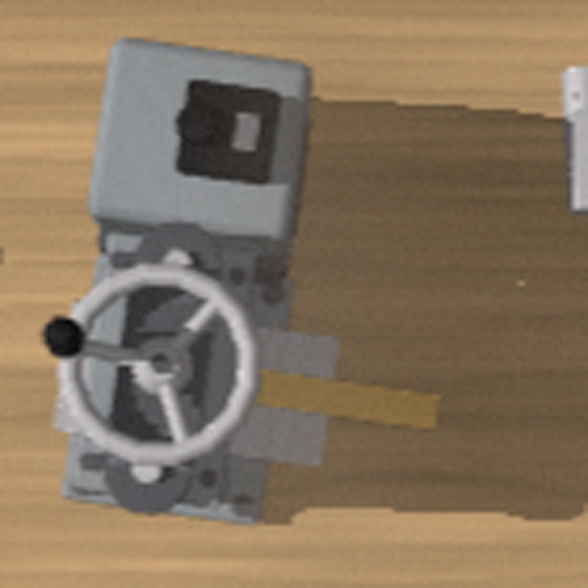

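View pics/tray.png

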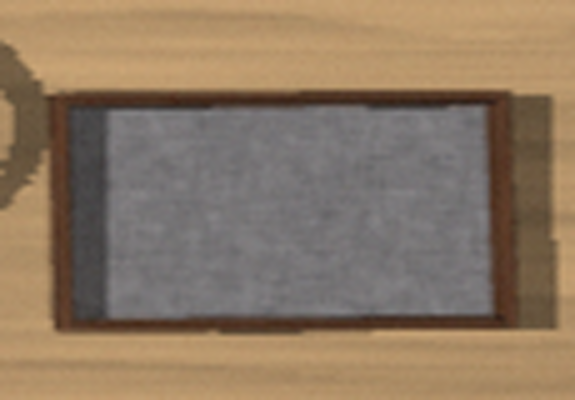

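```bash
cat > h.py <<'E'
import numpy as np,pickle
from rig import env, eyes, monitor
from scipy.spatial.transform import Rotation as Ro
C={n:pickle.load(open(n+".pkl","rb")) for n in("side","top")}
def back(n,u,v,z):
    d=C[n];r=d["R"].T@np.linalg.inv(d["intrinsics"])@[u,v,1];c=-d["R"].T@d["t"]
    return c+r*(z-c[2])/r[2]
def proj(n,X):
    d=C[n];p=d["intrinsics"]@(d["R"]@np.array(X)+d["t"]);return p[:2]/p[2]
def T():
    s=monitor.sense();return s["ee_pos"],Ro.from_euler("xyz",s["orientation"],degrees=True).as_matrix(),s
def delta(X):
    p,R,s=T();return R.T@(np.array(X)-p)
E
python3 - <<'E'
from h import *
np.set_printoptions(precision=4,suppress=True)
c=lambda u,v,z:back("top",(u+.5)/4.2-.5+200,(v+.5)/4.2-.5+130,z)
t=lambda u,v,z:back("top",(u+.5)/5-.5+355,(v+.5)/5-.5+200,z)
print("rim",c(158.5,367,.213),"hub",c(162,361,.219),"knob",c(64,337,.268))
S=[c(439,394,.094),c(435,428,.094),c(262,372,.094),c(258,403,.094)];print("strip",*S)
P=[c(339,338,.09),c(322,465,.09)];print("plate",*P, np.linalg.norm(P[0]-P[1]))
ang=lambda v:np.degrees(np.arctan2(v[1],v[0]))
print("x-axis ang strip",ang(S[2]+S[3]-S[0]-S[1]),"plate y",ang(P[1]-P[0])-90)
print("motor",c(127,38,.183),c(312,66,.183),c(290,240,.183),c(90,215,.183))
K=[t(52,95,.026),t(508,92,.026),t(516,325,.026),t(57,330,.026)];print("tray",*K,sum(K)/4)
# bystanders
for n,u,v,z in(("clip",137,196,.06),("oil",172,285,.11),("pliers",140,255,.01),("hammer head",341,162,.02),("hh2",341,180,.02)):print(n,back("top",u,v,z))
p,R,s=T();print(R)
E
```

```text
rim [0.5923 0.1309 0.213 ] hub [0.5948 0.1288 0.219 ] knob [0.6026 0.1728 0.268 ]
strip [ 0.5857 -0.02    0.094 ] [ 0.5666 -0.0176  0.094 ] [0.598  0.0794 0.094 ] [0.5806 0.0817 0.094 ]
plate [0.6176 0.036  0.09  ] [0.546  0.0457 0.09  ] 0.07223202958213376
x-axis ang strip 82.44120160954158 plate y 82.30058820291814
motor [0.7672 0.1499 0.183 ] [0.7527 0.053  0.183 ] [0.6608 0.0645 0.183 ] [0.6736 0.1685 0.183 ]
tray [ 0.6019 -0.1785  0.026 ] [ 0.6035 -0.4096  0.026 ] [ 0.4866 -0.4101  0.026 ] [ 0.4846 -0.1792  0.026 ] [ 0.5442 -0.2944  0.026 ]
clip [0.6541 0.3819 0.06  ]
oil [0.4436 0.2851 0.11  ]
pliers [0.5116 0.3843 0.01  ]
hammer head [ 0.7464 -0.1207  0.02  ]
hh2 [ 0.7003 -0.1202  0.02  ]
[[ 0.9204  0.3911 -0.0007]
 [ 0.3911 -0.9204  0.0017]
 [ 0.     -0.0018 -1.    ]]
```

Run:
```python
from h import *
print(delta([0.580,0.0137,0.16]),delta([0.50,-0.2,0.20]))
```

```text
[ 0.53923172 -0.43499852  0.07112774] [ 0.38202823 -0.26967961  0.03082375]
```

Units first: turns go in shares of 180 degrees. So -59.4 degrees / 180 = -0.33.

```bash
echo '1,0.05,-0.035,0,-0.0333
1,0.09,-0.065,0.01,-0.0667
1,0.13,-0.095,0.01,-0.1
1,0.17,-0.125,0.02,-0.1333
1,0.21,-0.15,0.02,-0.1667
1,0.25,-0.18,0.03,-0.2
1,0.29,-0.21,0.03,-0.2333
1,0.33,-0.24,0.03,-0.2667
1,0.38,-0.27,0.03,-0.3
1,0.38,-0.27,0.03,-0.33' > next.json && python3 inch.py next.json 80
python3 - <<'E'
from h import *
p,R,s=T();print(s["q"],p,s["orientation"],delta([0.580,0.0137,0.16]))
E
```

```text
clock: 1.1
ee_pos: [0.5009, -0.1951, 0.2018]
orientation: [179.9, -0.1, 83.1]
ft_force: [-0.2, -0.0, 0.4]
grip_width: 0.999
gripper_force: 0.0
[ 55.48462347  23.39840754 -45.88661355 106.33495971  19.40203475
  58.32743759  -5.33036012] [ 0.50091224 -0.19511399  0.20175887] [ 1.79899859e+02 -1.35052830e-01  8.30654317e+01] [0.21673614 0.05322392 0.04236295]
```

```bash
echo '1,0.05,0.01,0.01,0
1,0.1,0.025,0.02,0
1,0.14,0.035,0.03,0
1,0.18,0.045,0.04,0
1,0.217,0.053,0.042,0
1,0.217,0.053,0.042,0
1,0.217,0.053,0.042,0' > next.json && python3 inch.py next.json 80
python3 - <<'E'
from h import *
p,R,s=T();print(s["q"],p,s["orientation"],delta([0.580,0.0137,0.083]))
E
```

```text
clock: 1.8
ee_pos: [0.5792, 0.0084, 0.1588]
orientation: [-179.9, -0.0, 82.6]
ft_force: [0.2, -0.4, 0.4]
grip_width: 1.0
gripper_force: 0.0
[ 30.17866126  31.15911542 -44.45972373 102.51931412  25.58052344
  56.94947939 -31.90119333] [0.57918258 0.00840298 0.1588335 ] [-1.79940399e+02 -1.29929279e-02  8.25942836e+01] [0.005341   0.00020673 0.07583453]
```

```bash
echo '1,0.005,0,0.03,0
1,0.005,0,0.05,0
1,0.005,0,0.076,0
1,0.005,0,0.076,0
1,0.005,0,0.076,0' > next.json && python3 inch.py next.json 80
python3 - <<'E'
from h import *
import cv2
p,R,s=T();print(p,s["ft_force"],proj("side",[.58,.014,.092]))
for n in("top","side"):cv2.imwrite(f"pics/{n}1.png",eyes.get_image(n)["pixels"])
a=cv2.imread("pics/top1.png")[180:270,220:350];b=cv2.imread("pics/side1.png")[150:300,220:360]
cv2.imwrite("pics/g1.png",cv2.hconcat([cv2.resize(a,(400,420)),cv2.resize(b,(400,420))]))
E
```

```text
clock: 2.3
ee_pos: [0.5798, 0.0103, 0.0833]
orientation: [-179.9, 0.0, 82.3]
ft_force: [-0.9, 0.1, 0.7]
grip_width: 1.0
gripper_force: 0.0
[0.57975457 0.01034754 0.08331984] [-0.88261741  0.05614354  0.71597679] [282.83112091 247.79295224]
```

View pics/g1.png

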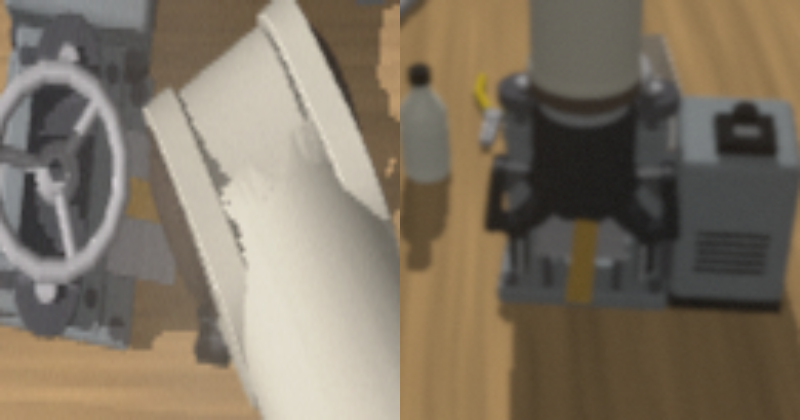

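The side crop shows the open fingers either side of the strip, at about (500,205) and (660,210), with the strip between them at (582,260). I'll close now.

```bash
echo '0,0,0,0,0
0,0,0,0,0
0,0,0,0,0
0,0,0,0,0
0,0,0,0,0
0,0,0,0,0
0,0,0,0,0
0,0,0,0,0' > next.json && python3 inch.py next.json 80
```

```text
clock: 3.2
ee_pos: [0.5804, 0.012, 0.0835]
orientation: [180.0, -0.0, 82.4]
ft_force: [-0.6, -0.3, 4.0]
grip_width: 0.201
gripper_force: 78.1
```

```bash
echo '0,-0.01,0,0,0
0,-0.025,0,0,0
0,-0.04,0,0,0
0,-0.055,0,0,0
0,-0.075,0,0,0
0,-0.095,0,0,0
0,-0.115,0,0,0
0,-0.135,0,0,0
0,-0.15,0,-0.01,0
0,-0.16,0,-0.02,0' > next.json && python3 inch.py next.json 80
python3 - <<'E'
from h import *
import cv2
p,R,s=T();print(p,s["ft_force"])
a=eyes.get_image("side")["pixels"]
cv2.imwrite("pics/s2.png",cv2.resize(a[180:360,200:400],None,fx=3,fy=3))
E
```

```text
clock: 4.2
ee_pos: [0.5572, -0.1503, 0.1027]
orientation: [-179.9, 0.1, 82.2]
ft_force: [0.7, -0.4, -1.4]
grip_width: 0.202
gripper_force: 78.2
[ 0.55723227 -0.15029782  0.10266853] [ 0.66577114 -0.44917354 -1.41520036]
```

View pics/s2.png

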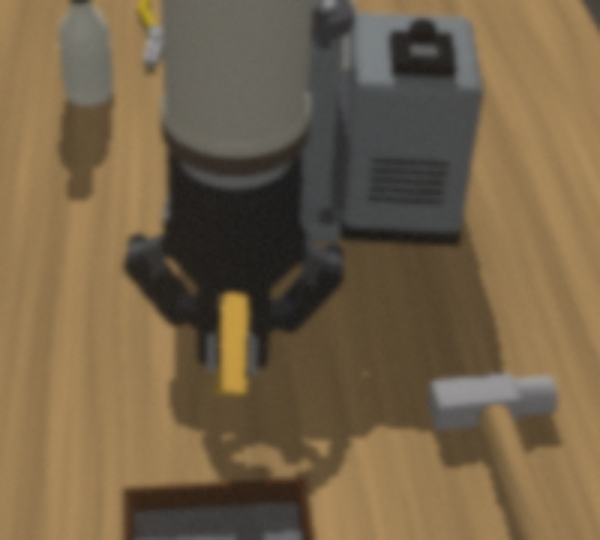

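Run:
```python
from h import *
m=np.array([.1325,.991,0])
p,R,s=T()
for a in(0,20,45):
  d=m*np.cos(np.radians(a))-np.array([0,0,1])*np.sin(np.radians(a))
  g=p+[0,0,.009]
  print(a,[((proj("side",g+d*k)-[200,180])*3).round() for k in(-.035,-.01,0,.01,.125)])
```

```text
0 [array([231., 399.]), array([234., 367.]), array([235., 355.]), array([236., 342.]), array([247., 220.])]
20 [array([231., 383.]), array([234., 362.]), array([235., 355.]), array([236., 347.]), array([245., 270.])]
45 [array([232., 359.]), array([234., 356.]), array([235., 355.]), array([235., 353.]), array([242., 343.])]
```

The strip is held level: its near end is at crop (233,393) and it runs back under the gripper. Next is the tray.

```bash
python3 - <<'E'
from h import *
print(delta([0.544,-0.340,0.10]))
E
echo '0,-0.04,0,0,-0.0111
0,-0.08,-0.005,0,-0.0222
0,-0.12,-0.01,0,-0.0333
0,-0.16,-0.012,0,-0.0422
0,-0.19,-0.012,0,-0.0422
0,-0.19,-0.012,0,-0.0422' > next.json && python3 inch.py next.json 80
python3 - <<'E'
from h import *
print(delta([0.544,-0.340,0.014]))
E
```

```text
[-0.18840405  0.0112519   0.00513287]
clock: 4.85
ee_pos: [0.5196, -0.3406, 0.1028]
orientation: [-179.9, 0.2, 89.5]
ft_force: [-0.6, -0.4, -0.7]
grip_width: 0.201
gripper_force: 78.3
[0.00110282 0.02453322 0.08878092]
```

```bash
echo '0,0,0.0245,0,0
0,0,0.0245,0.03,0
0,0,0.0245,0.06,0
0,0,0.0245,0.08,0
0,0,0.0245,0.089,0
0,0,0.0245,0.089,0
0,0,0.0245,0.089,0' > next.json && python3 inch.py next.json 80
```

```text
clock: 5.55
ee_pos: [0.5475, -0.3334, 0.0153]
orientation: [179.9, 0.0, 90.0]
ft_force: [0.3, -0.5, -1.5]
grip_width: 0.199
gripper_force: 78.4
```

```bash
echo '0,0,0,0.003,0
0,0,0,0.005,0
0,0,0,0.006,0
0,0,0,0.006,0' > next.json && python3 inch.py next.json 80
```

```text
clock: 5.95
ee_pos: [0.5466, -0.3335, 0.0085]
orientation: [180.0, 0.0, 90.0]
ft_force: [1.6, 0.5, 0.2]
grip_width: 0.198
gripper_force: 78.4
```

```bash
echo '0.3,0,0,0,0
0.35,0,0,0,0
0.4,0,0,0,0
0.4,0,0,0,0
0.4,0,0,0,0
0.4,0,0,-0.02,0
0.4,0,0,-0.06,0
0.4,0,0,-0.11,0
0.4,0,0,-0.16,0
0.4,0,0,-0.21,0' > next.json && python3 inch.py next.json 80
echo '0.4,0,0,-0.05,0
0.4,0,0,-0.1,0
0.4,-0.03,0.04,-0.1,0
0.4,-0.06,0.08,-0.1,0
0.4,-0.06,0.08,-0.1,0' > next.json && python3 inch.py next.json
python3 - <<'E'
from h import *
import cv2
p,R,s=T();print(p,s["q"])
a=eyes.get_image("side")["pixels"];b=eyes.get_image("top")["pixels"]
cv2.imwrite("pics/s3.png",cv2.hconcat([cv2.resize(a[300:420,200:330],(390,360)),cv2.resize(b[190:290,350:480],(390,360))]))
E
```

```text
clock: 6.95
ee_pos: [0.5466, -0.3329, 0.2219]
orientation: [179.9, 0.0, 90.1]
ft_force: [0.4, -0.2, 0.8]
grip_width: 0.405
gripper_force: 0.0
clock: 7.45
ee_pos: [0.6289, -0.3972, 0.3157]
orientation: [180.0, -0.1, 89.8]
ft_force: [-0.2, 0.6, -1.3]
grip_width: 0.4
gripper_force: 0.0
[ 0.62885774 -0.39716913  0.31569684] [ 54.18989647  40.09538381 -44.24724555  66.17757818  26.76012315
  83.5147601   14.04613758]
```

View pics/s3.png

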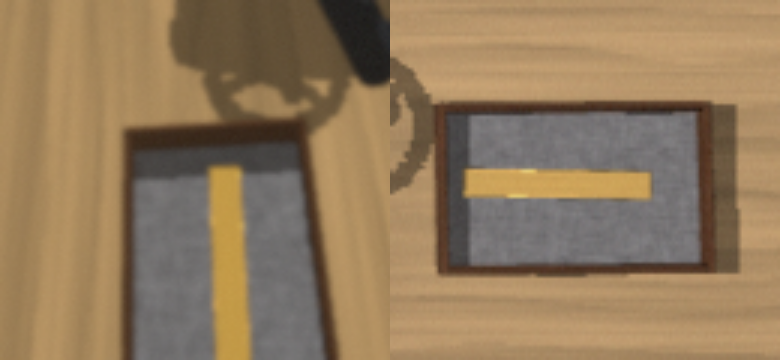

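The strip lies flat in the tray: in the right half of the picture it runs from (465,184) to (651,184), while the tray centre is at about (575,187). Now the crank.

```bash
echo '0.7,0.05,0,-0.01,0
0.7,0.1,-0.005,-0.01,0
0.7,0.15,-0.01,-0.02,0
0.7,0.2,-0.01,-0.02,0
0.7,0.25,-0.01,-0.02,0
0.7,0.3,-0.02,-0.02,0
0.7,0.35,-0.02,-0.02,0
0.7,0.4,-0.02,-0.02,0
0.7,0.45,-0.02,-0.02,0
0.7,0.5,-0.02,-0.02,0' > next.json && python3 inch.py next.json 40
echo '0.7,0.03,0,0,0
0.7,0.06,0,0,0
0.7,0.08,-0.006,0,0
0.7,0.08,-0.006,0,0
0.7,0.08,-0.006,0,0' > next.json && python3 inch.py next.json
python3 - <<'E'
from h import *
p,R,s=T();print(s["q"],delta([0.603,0.1745,0.232]))
E
```

```text
clock: 8.55
ee_pos: [0.6045, 0.1056, 0.3403]
orientation: [179.9, 0.1, 90.1]
ft_force: [0.1, 0.2, -0.1]
grip_width: 0.699
gripper_force: 0.0
clock: 9.05
ee_pos: [0.5993, 0.1836, 0.3397]
orientation: [179.9, 0.1, 90.1]
ft_force: [0.3, -0.8, 0.1]
grip_width: 0.698
gripper_force: 0.0
[ 16.90130704  27.97688894 -52.69809749  84.03796058  22.47735522
  78.96257781 -36.68100468] [-0.00898479  0.00352544  0.10768396]
```

```bash
echo '0.7,-0.009,0.0035,0,0
0.7,-0.009,0.0035,0.03,0
0.7,-0.009,0.0035,0.06,0
0.7,-0.009,0.0035,0.09,0
0.7,-0.009,0.0035,0.106,0
0.7,-0.009,0.0035,0.107,0
0.7,-0.009,0.0035,0.107,0' > next.json && python3 inch.py next.json
python3 - <<'E'
from h import *
import cv2
p,R,s=T();print(p,s["ft_force"])
a=eyes.get_image("side")["pixels"]; b=eyes.get_image("top")["pixels"]
cv2.imwrite("pics/s4.png",cv2.hconcat([cv2.resize(a[100:220,230:360],(390,360),interpolation=2),cv2.resize(b[150:270,180:310],(390,360))]))
E
```

```text
clock: 9.75
ee_pos: [0.6046, 0.1736, 0.232]
orientation: [180.0, -0.0, 90.0]
ft_force: [-0.2, -0.2, 0.6]
grip_width: 0.706
gripper_force: 0.0
[0.60457747 0.17361374 0.23201667] [-0.24979062 -0.17131139  0.56414567]
```

View pics/s4.png

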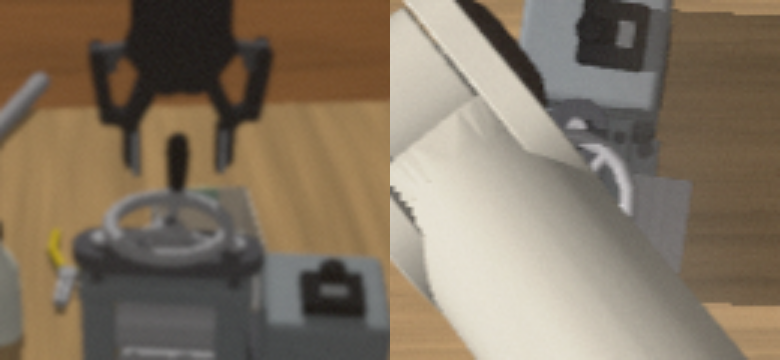

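The side view shows the black handle at (178,160), centred between the pads at (132,155) and (222,155). I'll close.

```bash
echo '0,0,0,0,0
0,0,0,0,0
0,0,0,0,0
0,0,0,0,0
0,0,0,0,0
0,0,0,0,0' > next.json && python3 inch.py next.json 50
python3 - <<'E'
from h import *
p,R,s=T();A=np.array([.594,.130]);d=p[:2]-A;print(p,s["ft_force"],np.hypot(*d),np.degrees(np.arctan2(d[1],d[0])))
a0=78.5
for k in range(1,11):
  a=np.radians(a0-20*k);print(k,(.046*(np.array([np.sin(a),np.cos(a)])-[np.sin(np.radians(a0)),np.cos(np.radians(a0))])).round(4))
E
```

```text
clock: 10.45
ee_pos: [0.6043, 0.1746, 0.2321]
orientation: [179.9, -0.0, 90.0]
ft_force: [-0.2, -0.6, 5.3]
grip_width: 0.196
gripper_force: 48.7
[0.6043085  0.17462973 0.23210851] [-0.24061914 -0.59716938  5.25570782] 0.045804778796294764 76.99401175114691
1 [-0.0059  0.0149]
2 [-0.0164  0.0268]
3 [-0.0305  0.0345]
4 [-0.0463  0.0368]
5 [-0.0619  0.0336]
6 [-0.0756  0.0253]
7 [-0.0855  0.0128]
8 [-0.0906 -0.0024]
9 [-0.0902 -0.0183]
10 [-0.0843 -0.0332]
```

```bash
echo '0,-0.0025,0.0077,0,0
0,-0.0062,0.0147,0,0
0,-0.0112,0.021,0,0
0,-0.0171,0.0264,0,0
0,-0.024,0.0306,0,0
0,-0.0314,0.0336,0,0' > next.json && python3 inch.py next.json 50
cat > c.py <<'E'
from h import *
import sys
A=np.array([float(sys.argv[1]),float(sys.argv[2])]);st=float(sys.argv[3]);n=int(sys.argv[4])
p,R,s=T();d=p[:2]-A;r=np.hypot(*d);th=np.degrees(np.arctan2(d[1],d[0]))
a0=float(sys.argv[5]) if len(sys.argv)>5 else th
f=s["ft_force"];u=d/r
print(p.round(4),"r",r.round(4),"th",th.round(1),"Frad",(f[:2]@u).round(1),"Ftan",(f[1]*u[0]-f[0]*u[1]).round(1),f.round(1))
for k in range(1,n+1):
  a=np.radians(a0+st*k);print((R.T@np.append(A+.046*np.array([np.cos(a),np.sin(a)])-p[:2],0))[:2].round(4).tolist())
E
python3 c.py .594 .130 -20 10
```

```text
clock: 11.05
ee_pos: [0.6376, 0.1451, 0.2321]
orientation: [180.0, -0.2, 90.1]
ft_force: [-1.0, 3.7, 5.4]
grip_width: 0.196
gripper_force: 49.0
[0.6376 0.1451 0.2321] r 0.0462 th 19.1 Frad 0.2 Ftan 3.8 [-1.   3.7  5.4]
[-0.0158, 0.0023]
[-0.0315, -0.0007]
[-0.0452, -0.0089]
[-0.0553, -0.0213]
[-0.0605, -0.0365]
[-0.0602, -0.0524]
[-0.0545, -0.0673]
[-0.044, -0.0794]
[-0.03, -0.0872]
[-0.0143, -0.0897]
```

```bash
echo '0,-0.0158,0.002,0,0
0,-0.0315,-0.001,0,0
0,-0.0452,-0.009,0,0
0,-0.0553,-0.0213,0,0
0,-0.0605,-0.0365,0,0
0,-0.0602,-0.0524,0,0
0,-0.0545,-0.0673,0,0
0,-0.044,-0.0794,0,0
0,-0.03,-0.0872,0,0
0,-0.03,-0.0872,0,0' > next.json && python3 inch.py next.json 50
python3 c.py .594 .130 -20 10
```

```text
clock: 12.05
ee_pos: [0.5505, 0.1154, 0.2321]
orientation: [179.8, -0.1, 90.2]
ft_force: [2.2, 3.8, 4.9]
grip_width: 0.197
gripper_force: 49.6
[0.5505 0.1154 0.2321] r 0.0459 th -161.4 Frad -3.3 Ftan -2.9 [2.2 3.8 4.9]
[0.0158, -0.0025]
[0.0314, 0.0007]
[0.045, 0.0091]
[0.055, 0.0216]
[0.06, 0.0368]
[0.0596, 0.0527]
[0.0537, 0.0676]
[0.0431, 0.0796]
[0.029, 0.0872]
[0.0132, 0.0895]
```

```bash
echo '0,0.0158,-0.0025,0,0
0,0.0314,0.0007,0,0
0,0.045,0.0091,0,0
0,0.055,0.0216,0,0
0,0.06,0.0368,0,0
0,0.0596,0.0527,0,0
0,0.0537,0.0676,0,0
0,0.0431,0.0796,0,0
0,0.029,0.0872,0,0
0,0.029,0.0872,0,0' > next.json && python3 inch.py next.json 50
python3 c.py .594 .130 -20 10
```

```text
clock: 13.05
ee_pos: [0.639, 0.1403, 0.2321]
orientation: [180.0, 0.0, 89.9]
ft_force: [1.1, -2.4, 7.9]
grip_width: 0.194
gripper_force: 50.6
[0.639  0.1403 0.2321] r 0.0462 th 12.9 Frad 0.5 Ftan -2.6 [ 1.1 -2.4  7.9]
[-0.016, 0.0007]
[-0.0313, -0.004]
[-0.044, -0.0136]
[-0.0527, -0.027]
[-0.0563, -0.0426]
[-0.0544, -0.0584]
[-0.0471, -0.0727]
[-0.0354, -0.0836]
[-0.0207, -0.0898]
[-0.0048, -0.0906]
```

```bash
echo '0,-0.016,0.0007,0,0
0,-0.0313,-0.004,0,0
0,-0.044,-0.0136,0,0
0,-0.0527,-0.027,0,0
0,-0.0527,-0.027,0,0
0,-0.0527,-0.027,0,0' > next.json && python3 inch.py next.json 50
python3 c.py .594 .130 -20 10
cat > chk.py <<'E'
from h import *
p,R,s=T();f=s["ft_force"];d=p[:2]-[.594,.130];u=d/np.hypot(*d);ft=f[1]*u[0]-f[0]*u[1]
print("th",np.degrees(np.arctan2(d[1],d[0])).round(1),"Ftan",ft.round(1),"Fr",(f[:2]@u).round(1))
raise SystemExit(int(abs(ft)>11))
E
python3 - <<'E'
from h import *
p,R,s=T();d=p[:2]-[.594,.130];a0=np.degrees(np.arctan2(d[1],d[0]))
P=lambda a:.046*np.array([np.sin(np.radians(a)),np.cos(np.radians(a))])
for k in range(12):print((a0-15*k-15).round(),(P(a0-15*k-15)-P(a0-15*k)).round(4))
E
```

```text
clock: 13.65
ee_pos: [0.6107, 0.0868, 0.2321]
orientation: [-180.0, 0.2, 89.9]
ft_force: [-1.1, -4.4, 9.7]
grip_width: 0.197
gripper_force: 51.0
[0.6107 0.0868 0.2321] r 0.0463 th -68.8 Frad 3.7 Ftan -2.6 [-1.1 -4.4  9.7]
[-0.0028, -0.0158]
[-0.0004, -0.0316]
[0.0072, -0.0456]
[0.0192, -0.0561]
[0.0341, -0.0619]
[0.0501, -0.0623]
[0.0652, -0.0572]
[0.0777, -0.0472]
[0.086, -0.0335]
[0.0891, -0.0179]
-84.0 [-0.0028 -0.0117]
-99.0 [ 0.0003 -0.012 ]
-114.0 [ 0.0034 -0.0115]
-129.0 [ 0.0062 -0.0103]
-144.0 [ 0.0087 -0.0083]
-159.0 [ 0.0105 -0.0058]
-174.0 [ 0.0117 -0.0028]
-189.0 [0.012  0.0003]
-204.0 [0.0115 0.0034]
-219.0 [0.0103 0.0062]
-234.0 [0.0083 0.0087]
-249.0 [0.0058 0.0105]
```

```bash
(echo '0,-0.0028,-0.0117,0,0
0,-0.0028,-0.0117,0,0' > next.json && python3 inch.py next.json 50 && python3 chk.py && echo '0,0.0003,-0.012,0,0
0,0.0003,-0.012,0,0' > next.json && python3 inch.py next.json && python3 chk.py && echo '0,0.0034,-0.0115,0,0
0,0.0034,-0.0115,0,0' > next.json && python3 inch.py next.json && python3 chk.py && echo '0,0.0062,-0.0103,0,0
0,0.0062,-0.0103,0,0' > next.json && python3 inch.py next.json && python3 chk.py && echo '0,0.0087,-0.0083,0,0
0,0.0087,-0.0083,0,0' > next.json && python3 inch.py next.json && python3 chk.py && echo '0,0.0105,-0.0058,0,0
0,0.0105,-0.0058,0,0' > next.json && python3 inch.py next.json && python3 chk.py) | grep -E "th|ft"
```

```text
ft_force: [-1.0, -4.1, 9.2]
grip_width: 0.195
th -83.6 Ftan -1.5 Fr 3.9
ft_force: [-2.8, -4.7, 9.7]
grip_width: 0.198
th -99.1 Ftan -2.0 Fr 5.1
ft_force: [-3.7, -4.4, 11.7]
grip_width: 0.196
th -114.6 Ftan -1.6 Fr 5.6
ft_force: [-4.5, -3.8, 11.8]
grip_width: 0.196
th -130.4 Ftan -1.0 Fr 5.8
ft_force: [-5.5, -1.3, 11.9]
grip_width: 0.193
th -146.3 Ftan -2.0 Fr 5.3
ft_force: [-2.6, -0.4, 9.9]
grip_width: 0.195
th -162.0 Ftan -0.4 Fr 2.6
```

```bash
(echo '0,0.0117,-0.0028,0,0
0,0.0117,-0.0028,0,0' > next.json && python3 inch.py next.json 50 && python3 chk.py && echo '0,0.012,0.0003,0,0
0,0.012,0.0003,0,0' > next.json && python3 inch.py next.json && python3 chk.py && echo '0,0.0115,0.0034,0,0
0,0.0115,0.0034,0,0' > next.json && python3 inch.py next.json && python3 chk.py && echo '0,0.0103,0.0062,0,0
0,0.0103,0.0062,0,0' > next.json && python3 inch.py next.json && python3 chk.py && echo '0,0.0083,0.0087,0,0
0,0.0083,0.0087,0,0' > next.json && python3 inch.py next.json && python3 chk.py && echo '0,0.0058,0.0105,0,0
0,0.0058,0.0105,0,0' > next.json && python3 inch.py next.json && python3 chk.py) | grep -E "th|ft"
```

```text
ft_force: [-1.0, 1.5, 8.7]
grip_width: 0.196
th -177.5 Ftan -1.5 Fr 0.9
ft_force: [1.2, 0.6, 6.8]
grip_width: 0.197
th 167.4 Ftan -0.9 Fr -1.0
ft_force: [3.6, 0.5, 7.9]
grip_width: 0.194
th 152.6 Ftan -2.1 Fr -2.9
ft_force: [4.5, -1.2, 7.2]
grip_width: 0.197
th 138.0 Ftan -2.2 Fr -4.2
ft_force: [3.3, -2.3, 8.0]
grip_width: 0.196
th 123.2 Ftan -1.5 Fr -3.8
ft_force: [3.2, -3.8, 9.2]
grip_width: 0.198
th 108.5 Ftan -1.9 Fr -4.6
```

```bash
python3 - <<'E'
from h import *
p,R,s=T();d=p[:2]-[.594,.130];a0=np.degrees(np.arctan2(d[1],d[0]))
P=lambda a:.046*np.array([np.sin(np.radians(a)),np.cos(np.radians(a))])
for k in range(6):print((a0-12*k-12).round(),(P(a0-12*k-12)-P(a0-12*k)).round(4))
E
(echo '0,0.002,0.0092,0,0
0,0.002,0.0092,0,0' > next.json && python3 inch.py next.json 50 && python3 chk.py && echo '0,0.0001,0.0096,0,0
0,0.0001,0.0096,0,0' > next.json && python3 inch.py next.json && python3 chk.py && echo '0,-0.0018,0.0094,0,0
0,-0.0018,0.0094,0,0' > next.json && python3 inch.py next.json && python3 chk.py && echo '0,-0.0037,0.0088,0,0
0,-0.0037,0.0088,0,0' > next.json && python3 inch.py next.json && python3 chk.py) | grep -E "th|ft"
```

```text
96.0 [0.0021 0.0094]
84.0 [0.0001 0.0096]
72.0 [-0.0019  0.0094]
60.0 [-0.0038  0.0088]
48.0 [-0.0056  0.0078]
36.0 [-0.0071  0.0065]
ft_force: [1.7, -4.0, 9.4]
grip_width: 0.196
th 97.4 Ftan -1.1 Fr -4.1
ft_force: [1.6, -3.4, 10.2]
grip_width: 0.194
th 85.7 Ftan -1.8 Fr -3.3
ft_force: [-14.5, -4.8, 20.4]
grip_width: 0.194
th 81.2 Ftan 13.6 Fr -6.9
```

```bash
echo '0,-0.001,0.005,0,0
0,-0.001,0.005,0,0
0,-0.001,0.005,0,0
0,-0.001,0.005,0,0' > next.json && python3 inch.py next.json 60 | grep ft; python3 chk.py
python3 - <<'E'
from h import *
P=lambda a:.046*np.array([np.sin(np.radians(a)),np.cos(np.radians(a))])
p,R,s=T();print((P(82)+[.130,.594]-[p[1],p[0]]).round(4))
for k in range(1,8):print(82+15*k,(P(82+15*k)-P(82)).round(4))
E
```

```text
ft_force: [-28.5, -4.6, 27.3]
th 80.9 Ftan 27.4 Fr -9.0
[ 0.0002 -0.0009]
97 [ 0.0001 -0.012 ]
112 [-0.0029 -0.0236]
127 [-0.0088 -0.0341]
142 [-0.0172 -0.0427]
157 [-0.0276 -0.0487]
172 [-0.0392 -0.052 ]
187 [-0.0512 -0.0521]
```

```bash
echo '0,0.0028,-0.0144,0,0
0,0.0023,-0.0268,0,0
0,-0.0032,-0.0418,0,0
0,-0.0134,-0.054,0,0
0,-0.025,-0.0611,0,0
0,-0.0362,-0.0643,0,0
0,-0.0362,-0.0643,0,0
0,-0.0362,-0.0643,0,0' > next.json && python3 inch.py next.json 50 | grep ft; python3 chk.py
```

```text
ft_force: [4.8, -3.8, 7.2]
th 172.8 Ftan 3.1 Fr -5.2
```

```bash
echo '0.3,0,0,0,0
0.4,0,0,0,0
0.5,0,0,0,0
0.5,0,0,0,0
0.5,0,0,-0.02,0
0.5,0,0,-0.05,0
0.5,0,0,-0.09,0
0.5,0,0,-0.13,0
0.5,0,0,-0.13,0' > next.json && python3 inch.py next.json 
echo '0.5,-0.05,0,0,0
0.5,-0.1,0,0,0
0.5,-0.15,0,0,0
0.5,-0.2,0,0,0
0.5,-0.25,0,0,0
0.5,-0.25,0,0,0
0.5,-0.25,0,0,0' > next.json && python3 inch.py next.json | grep ee
python3 - <<'E'
from h import *
import cv2
a=eyes.get_image("side")["pixels"]; b=eyes.get_image("top")["pixels"]
cv2.imwrite("pics/s5.png",cv2.hconcat([cv2.resize(a,(400,300)),cv2.resize(b[150:270,180:340],(400,300))]))
E
```

```text
clock: 18.75
ee_pos: [0.5482, 0.1403, 0.3668]
orientation: [179.5, -0.1, 90.1]
ft_force: [0.9, -0.1, 0.7]
grip_width: 0.503
gripper_force: 0.0
ee_pos: [0.5456, -0.1134, 0.3602]
```

View pics/s5.png

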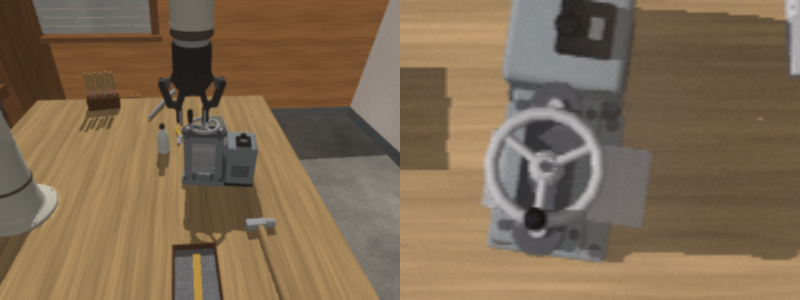

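The crank knob is at (535,218) below the hub at (543,166), a quarter turn back from the stop. The strip is in the tray and the arm is clear, so I'll hand in.

```bash
python3 -c "
from rig import env, eyes, monitor
print(env.job_done())"
```

```text
the job is handed in; nothing more can be done
None
```

I laid the brass strip flat in the tray, wound the handwheel down to its stop, backed it off about 92° and let go; the job is handed in, but no verdict came back.

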